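# Cover the vial tray and wedge up its front edge

### The arm

A 6-joint arm with a two-finger parallel gripper is mounted at the origin on a cart in front of the work surface, level with it; the furniture and walls round the work are solid. World frame = base frame: x ahead of the robot, y to its left, z up, the work surface at z = 0. Lengths are in m, angles in rad, forces in N, time in s.
With the tool pointing down it reaches from about 0.25 to 0.725 m from the base axis. Payload 4 kg.
Tool frame: the origin (TCP) lies midway between the tips of the shut fingers; the grasp point (between the pads) lies bot.pinch_z behind it (bot.pinch_z is the distance from the TCP to the grasp point, in m); z points along the fingers, y is the line along which they close (so a half turn about z gives the same grasp; the last joint's range is limited). The gripper opens to 85 mm and grips with 20 to 120 N. Pads are 22 mm wide; open, the fingers measure 114 mm over their backs; the gripper's body (76 mm by 85 mm) begins 54 mm behind the grasp point. The pads swing forward as they close: fully open they stand 13 mm farther back than shut.
Start: joints at [-1.237, 0.241, 0.005, 1.335, 0, 1.571], TCP at [0.164, -0.472, 0.231] pointing down, gripper open.
Joint ranges: [-2.72, 2.72], [-1.05, 1.87], [-1.09, 1.28], [-1.99, 2.15], [-1.42, 1.44], [-3.14, 3.14]. Speed limits (rad/s): [2.79, 2.79, 3.14, 3.14, 3.14, 3.14].

### API

Orientations are given as a unit quaternion [x, y, z, w].
In Python, from workcell import bot gives the robot as it stands.
- The arm moves only by the tool jog_arm, called after ">>>" as a command line: name --argument value ..., lists and objects as JSON in quotes. Schema: {"type":"object","properties":{"ticks":{"type":"object","properties":{"deltas":{"type":"array","items":{"type":"array","items":{"type":"number"},"minItems":7,"maxItems":7},"minItems":1,"maxItems":10}},"additionalProperties":false,"required":["deltas"]},"only":{"type":"string"},"quiet":{"type":"boolean"},"lines":{"type":"string"}},"required":["ticks"],"additionalProperties":false}. ticks is an object whose key "deltas" holds a list of rows, 1 to 10 of them, each of 7 numbers: a rotation vector rx, ry, rz in rad, then dx, dy, dz in m, then the finger opening in m; each row is the pose to reach, as a shift and turn from the pose commanded when the call began, along the tool's axes at that moment; what a row does not reach only later rows make up. A row lasts 1/8 s, in which the tool goes at most 0.0625 m and 0.188 rad, less where a joint would pass 70% of its speed; a pose out of reach is approached as far as the arm can. The fingers move at their own pace and stop on an object; the grip force is fixed at half the most. Time passes only in rows, so rows that do not move let the fingers close. The tool returns the time, the measured TCP pose, the force, the opening and the grip force at its end. only (a regular expression) keeps the lines of the reply that match it, lines (a string "A,B") keeps lines A to B, and quiet returns only ok. Input that does not fit is refused with a message, and nothing moves.
- bot.get_obs(): the state, without advancing time (a new reading comes with each control period).
- bot.camera(name): name is "scene" or "top" or "wrist"; returns the picture (400x640x3 uint8, red, green, blue); there is no depth.
- bot.calibration(name): a dict with "mtx" (3x3 intrinsics, pixels), "R" (3x3) and "t" (3): a world point X has camera coordinates R X + t. Camera axes: x right, y down, z forward; pixel columns grow to the right and rows downward; lengths in m; the calibration is good to about 2 mm. A picture is of the moment at which its call begins: read the wrist's pose just before it. calibration takes no time and is no camera call; for the wrist camera it gives the pose at the moment of the call.
- bot.job_done(): hands the job in; it is judged then, once.
The state is a dict: "clock": time; "joint_pos": joint angles; "joint_vel": joint speeds; "tau": joint torques, N m; "eef_pos": TCP position; "tool_rot": TCP orientation; "ft_force": force on the tool from outside, world axes, zero at the start; "ft_torque": the same for the moment, N m; "grip_width": finger opening in m; "grasp_force": force on a finger pad.
Only numpy, scipy, OpenCV 4.12 (cv2) and the standard library are available. Lean on these libraries where they do the work, as an engineer would, in place of code of your own. Each camera call takes 0.05 s, during which the arm holds its last target. There are 200 camera calls.

### The job

Slide the clear cover of the vial tray fully shut over the vials. Then take the yellow wedge by its handle and, with it lying flat on the worktop, push it thin end first under the middle of the tray's round steel front bar until the front of the deck has just lifted off its rests, about 5 mm (not less than 2 mm, not more than 8 mm). Finish while still gripping the wedge in place, so that the wedge alone carries the deck and the gripper touches only the wedge; leave the bottles and the red dropper where they stand.

Things in the scene. Friction and masses are not known exactly. Their poses are not given: they have to be found in the camera images.
- frame: Dark steel frame of the tilting vial tray, fixed, 165 (x) x 176 (y) mm. Origin: centre of its underside, on the worktop. x points level from the open front (towards the robot, where the wedge goes in) to the rear hinge, y to the left; place and yaw vary. Side rails at y = +-78 mm, 14 mm wide, with a rubber rest near the front; between them the worktop is bare for 140 mm behind the front bar.
- deck_middle (a point): Middle of the white deck's top, 20 mm up, at frame x = 0, y = 0. The deck (170 mm wide, about 0.8 kg with the box) is hinged at the rear and lies on the front rests by its weight. On it is a low blue box: 170 mm in y, frame x -34 to +54 mm, rim 52 mm above the worktop; its +y half is the open vial compartment with three lying vials, its -y half a closed grey block.
- front_bar (a point): Lowest point, in the middle, of the round steel bar (8 mm thick, 166 mm long along frame y) at the front edge of the deck: at frame x = -80 mm, y = 0. It is 10 mm above the worktop while the deck rests, and rises as the deck lifts; its height minus 10 mm is the lift.
- deck (a joint): Hinge of the deck, rad: 0 = resting on the frame, grows as the front is lifted (front bar is 150 mm from the hinge: 0.0133 rad = 2 mm, 0.033 = 5 mm, 0.053 = 8 mm; stop at 0.12). About 4 N at the front bar lifts it, so pushing the wedge in takes some 5 to 20 N along the frame x axis (more if the hand also presses the wedge down).
- cover (a joint): Slide of the clear cover on the box, m: 0 = shut over the vials, grows as it opens, to 0.078. The cover moves along the frame's y axis: shutting it means moving it towards frame +y. Friction about 1 N; it stays where it is left.
- cover_grip (a point): Centre of the top of the orange grip rib on the cover (rib 36 mm along frame x, 12 mm thick along frame y, standing 22 mm above the clear cover plate); the point is 72 mm above the worktop and the plate's top is 50 mm above it. At frame x = +10 mm, y = +39 mm minus the joint value.
- wedge: Loose yellow plastic wedge, 124 mm long, about 0.16 kg, lying on the worktop. Origin on its underside; x points to the thin end (tip at x = +55 mm), z up. The ramp, 44 mm wide, runs from the tip (3 mm high) back to x = -15 mm (21 mm high): 18 mm rise in 70 mm.
- wedge_line (a point): Middle of a thin black line across the ramp, 46.7 mm behind the tip, where the ramp is 15 mm high: with this line under the front bar the deck is lifted 5 mm.
- wedge_tip (a point): Middle of the wedge's thin end, on its underside.
- wedge_handle (a point): Point to grip on the wedge's handle, 30 mm above its underside, 42 mm behind its origin (97 mm behind the tip). The handle is an upright yellow bar behind the ramp with black stripes: 16 mm thick along the wedge's y (the fingers close along y), 46 mm high, from 15 to 69 mm behind the origin.
- bottle_a: White sample bottle, 50 mm wide, 90 mm high, loose bystander; origin at its underside.
- bottle_b: White sample bottle, 51 mm wide, 90 mm high, loose bystander; origin at its underside.
- dropper: Red dropper bottle, 24 mm wide, 79 mm high, loose bystander behind the tray; origin at its underside.

How it is judged:
By the outcome, as a careful person would: the job done as asked, in the order asked, and still so for the second after the job is handed in, while the arm keeps its last pose, push and grip.
It also fails if it takes over 54 s, if anything falls off the work surface, if the arm or the gripper's body presses on something with over 40 N, if the wrist force passes 120 N, or if a joint passes its speed limit or range.

## Working session

There is one attempt and no reset: what is moved stays moved. The work goes in short steps, Python scripts to look and compute and a tool call to move; the robot and the scene stay as the last step left them, time stands still between calls to the robot, and variables do not carry over. Pictures are saved under pics/ and viewed, at most 10 in all, crops included, and the job is handed in when it is done.

```bash
ls; mkdir -p pics; python3 - <<'E'
from workcell import bot
import cv2,numpy as np
o=bot.get_obs();print({k:np.round(v,4).tolist() for k,v in o.items()},bot.pinch_z)
for n in("scene","top"):
    c=bot.calibration(n);print(n,np.round(c["mtx"],1).tolist(),np.round(c["R"],3).tolist(),np.round(c["t"],3).tolist())
    cv2.imwrite(f"pics/{n}0.png",bot.camera(n)[:,:,::-1])
E
```

```text
pics
workcell.py
{'clock': 0.0, 'joint_pos': [-1.237, 0.2414, 0.0037, 1.3352, -0.0, 1.5708], 'joint_vel': [-0.0002, -0.001, 0.0016, 0.0013, -0.0006, -0.001], 'tau': [-0.0001, -37.2317, 25.2409, 0.0168, 0.0, -0.0], 'eef_pos': [0.1636, -0.4718, 0.2304], 'tool_rot': [0.9861, 0.1661, -0.0002, -0.001], 'ft_force': [0.0058, -0.3946, -0.5786], 'ft_torque': [-0.028, 0.0202, 0.0338], 'grasp_force': 0.0, 'grip_width': 0.0856} 0.0187
scene [[389.2, 0.0, 326.9], [0.0, 389.2, 200.2], [0.0, 0.0, 1.0]] [[-0.899, -0.437, -0.022], [-0.247, 0.547, -0.8], [0.362, -0.714, -0.6]] [0.484, 0.27, 0.577]
top [[405.0, 0.0, 313.3], [0.0, 405.0, 201.6], [0.0, 0.0, 1.0]] [[0.006, -0.999, 0.037], [-0.993, -0.011, -0.117], [0.117, -0.036, -0.992]] [-0.127, 0.633, 0.835]
```

View pics/scene0.png

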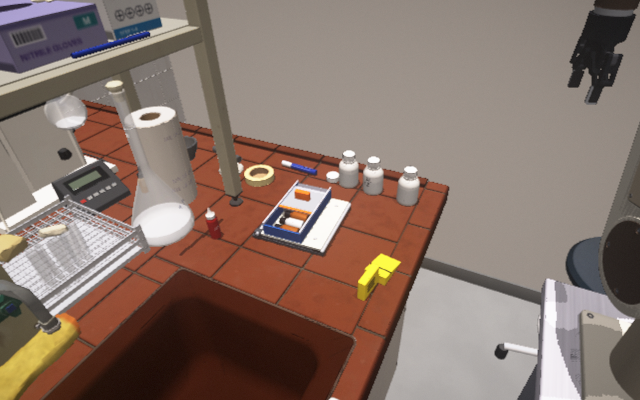

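View pics/top0.png

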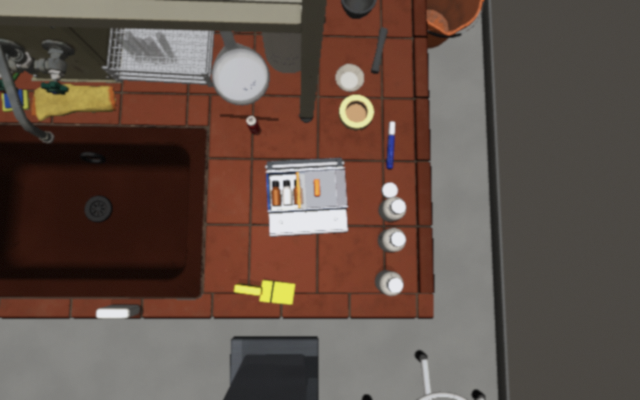

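The scene view shows the tray near (305,215), the wedge at (378,275), the bottles at right and the dropper at (212,225). In the top view the tray is near (307,197) with its front facing the robot. The orange rib is at (317,187), and the wedge is at (265,292) with its tip towards the right (−y).

```bash
cat > h.py <<'E'
import cv2,numpy as np
from workcell import bot
def ray(c,p):
    q=cv2.undistortPoints(np.array([[p]],float),c["mtx"],None)[0,0]
    R=np.array(c["R"]);t=np.array(c["t"]).ravel()
    return -R.T@t, R.T@np.array([q[0],q[1],1.])
def plane(c,p,z):
    o,d=ray(c,p); return o+d*(z-o[2])/d[2]
def tri(*obs):
    A=np.zeros((3,3));b=np.zeros(3)
    rs=[ray(c,p) for c,p in obs]
    for o,d in rs:
        d=d/np.linalg.norm(d);P=np.eye(3)-np.outer(d,d);A+=P;b+=P@o
    X=np.linalg.solve(A,b)
    return X,[np.linalg.norm(np.cross(X-o,d/np.linalg.norm(d))) for o,d in rs]
def proj(c,X):
    X=np.array(X,float).reshape(-1,3)
    return cv2.projectPoints(X,cv2.Rodrigues(np.array(c["R"]))[0],np.array(c["t"],float),c["mtx"],None)[0][:,0]
def mask(im,lo,hi,roi=None):
    m=cv2.inRange(cv2.cvtColor(im,cv2.COLOR_RGB2HSV),lo,hi)
    if roi: 
        k=np.zeros_like(m);x0,x1,y0,y1=roi;k[y0:y1,x0:x1]=255;m&=k
    return m
def blobs(m,a=20):
    n,l,s,ce=cv2.connectedComponentsWithStats(m)
    return [(s[i].tolist(),ce[i].round(1).tolist()) for i in range(1,n) if s[i,4]>=a]
YEL=((22,150,120),(35,255,255)); ORG=((5,170,150),(16,255,255))
E
python3 - <<'E'
from h import *
top=cv2.imread("pics/top0.png")[:,:,::-1].copy();sc=cv2.imread("pics/scene0.png")[:,:,::-1].copy()
ct,cs=bot.calibration("top"),bot.calibration("scene")
print(blobs(mask(top,*YEL,(220,310,270,310))),blobs(mask(sc,*YEL,(340,420,240,310))))
print(blobs(mask(top,*ORG,(260,360,150,240)),8),blobs(mask(sc,*ORG,(250,360,170,250)),8))
for p in [(267,207),(346,207),(269,235),(347,232)]: print(p,plane(ct,p,.02).round(3))
for p in [(307,118),(252,121)]: print(p,plane(ct,p,.0).round(3))
for p in [(394,203),(398,234),(395,283)]: print('bottle',plane(ct,p,.09).round(3))
a=cv2.resize(top[165:310,225:355],None,fx=3,fy=4,interpolation=2)[:,:,::-1]
a=cv2.resize(top[155:310,225:355],(390,465),interpolation=2)
b=cv2.resize(sc[175:305,250:410],(400,325),interpolation=2)
im=np.zeros((465,790,3),np.uint8);im[:,:390]=a;im[:325,390:]=b
cv2.imwrite("pics/crop.png",im[:,:,::-1])
E
```

```text
[([234, 280, 61, 25, 830], [273.7, 291.8])] [([358, 254, 43, 46, 920], [376.5, 273.4])]
[([274, 189, 4, 9, 11], [276.5, 192.3]), ([295, 188, 2, 15, 17], [295.9, 194.5]), ([273, 191, 2, 13, 13], [273.3, 197.0])] [([295, 191, 15, 9, 97], [302.0, 195.1]), ([279, 205, 32, 16, 138], [297.5, 213.4]), ([281, 225, 17, 6, 54], [289.2, 227.5])]
(267, 207) [ 0.623 -0.021  0.02 ]
(346, 207) [ 0.625 -0.195  0.02 ]
(269, 235) [ 0.562 -0.027  0.02 ]
(347, 232) [ 0.57  -0.197  0.02 ]
(307, 118) [ 0.833 -0.108  0.   ]
(252, 121) [0.823 0.019 0.   ]
bottle [ 0.627 -0.286  0.09 ]
bottle [ 0.563 -0.293  0.09 ]
bottle [ 0.465 -0.285  0.09 ]
```

View pics/crop.png

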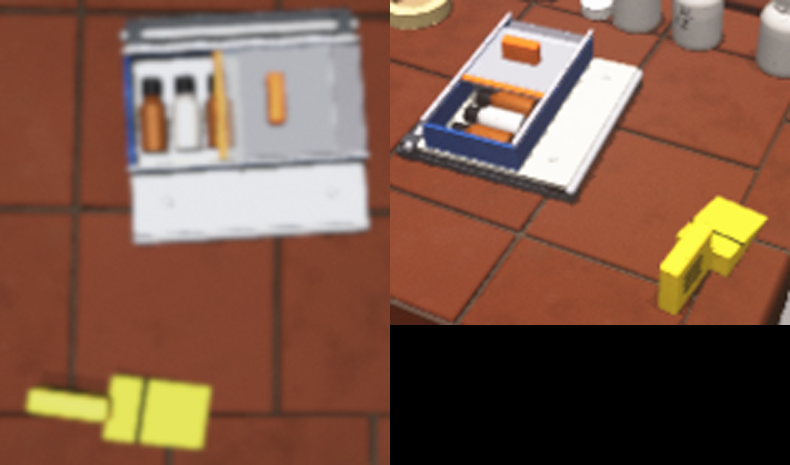

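The crops show the rib at top (317,187.7) and scene (302.4,195). The tray's front edge is straight between (269,235) and (347,232), so the yaw is about 0.05 rad. The wedge's black line is clear, with its tip to the right. Next I'll bring the wrist camera over the tray.

```bash
cat >> h.py <<'E'
from scipy.spatial.transform import Rotation as Ro
def go(target,yaw):
    """delta in tool axes from the current pose to TCP target, tool x at world yaw, pointing down"""
    o=bot.get_obs();R=Ro.from_quat(o["tool_rot"])
    T=Ro.from_euler('z',yaw)*Ro.from_euler('x',np.pi)
    print("t",round(o["clock"],2),"tcp",o["eef_pos"].round(4) if hasattr(o["eef_pos"],'round') else o["eef_pos"],"row",(R.inv()*T).as_rotvec().round(3),R.inv().apply(np.array(target)-o["eef_pos"]).round(4))
E
python3 - <<'E'
from h import *
ct,cs=bot.calibration("top"),bot.calibration("scene")
print(tri((ct,(317,187.7)),(cs,(302.4,195))))
go((.50,-.11,.28),.047)
E
```

```text
(array([ 0.66081868, -0.12910559,  0.05963857]), [np.float64(0.00015153037570911896), np.float64(0.00015153037570913569)])
t 0.1 tcp [ 0.1636 -0.4719  0.2305] row [-0.002  0.     0.287] [ 0.4364 -0.2318 -0.0491]
```

>>> jog_arm --ticks '{"deltas": [[0, 0, 0.06, 0.05, -0.026, -0.02, 0.0], [0, 0, 0.12, 0.10, -0.053, -0.05, 0], [0, 0, 0.18, 0.15, -0.08, -0.05, 0], [0, 0, 0.24, 0.20, -0.106, -0.05, 0], [0, 0, 0.287, 0.25, -0.133, -0.05, 0], [0, 0, 0.287, 0.30, -0.159, -0.05, 0], [0, 0, 0.287, 0.35, -0.186, -0.05, 0], [0, 0, 0.287, 0.40, -0.212, -0.05, 0], [0, 0, 0.287, 0.436, -0.232, -0.05, 0], [0, 0, 0.287, 0.436, -0.232, -0.05, 0]]}'

```text
clock: 1.35
eef_pos: [0.5009, -0.1081, 0.2802]
tool_rot: [1.0, 0.026, -0.001, -0.0]
ft_force: [-0.5, -0.9, 0.3]
grip_width: -0.0001
grasp_force: 0.0
```

```bash
python3 - <<'E'
from h import *
c=bot.calibration("wrist");np.savez("pics/w1.npz",**{k:c[k] for k in("mtx","R","t")})
im=bot.camera("wrist");cv2.imwrite("pics/w1.png",im[:,:,::-1])
R=np.array(c["R"]);print(-R.T@np.array(c["t"]).ravel(),R.round(2).tolist(),c["mtx"][0])
print(blobs(mask(im,*ORG),40),blobs(mask(im,*YEL),40))
E
```

```text
[ 0.58170268 -0.1031421   0.42174041] [[0.05, -1.0, -0.0], [-0.95, -0.05, 0.31], [-0.31, -0.02, -0.95]] [338.01870955   0.         321.8495123 ]
[([348, 0, 10, 21, 109], [353.0, 11.3])] [([193, 184, 71, 36, 1036], [238.4, 201.9]), ([262, 186, 41, 37, 1234], [281.7, 203.9])]
```

View pics/w1.png

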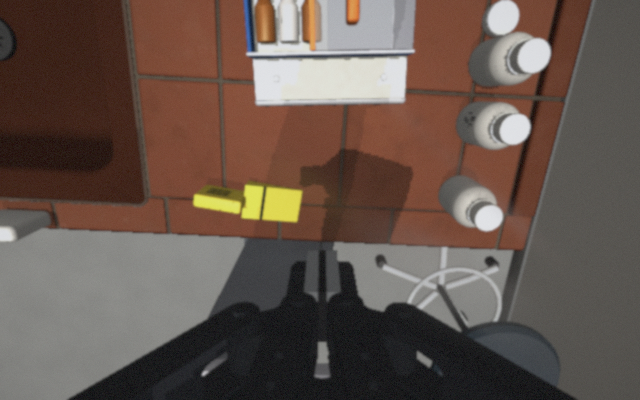

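The wrist view shows the tray's front edge from (256,103) to (405,102). The wedge spans (193–303, 184–222) with its black line at x≈263, and the rib is cut off at (353,11). I'll measure the front edge and wedge here, then step forward for the rib.

```bash
python3 - <<'E'
from h import *
ct=bot.calibration("top")
for h in(.3,.45,.6): print("shelf",h,plane(ct,(250,27),h).round(3),plane(ct,(307,27),h).round(3))
c=dict(np.load("pics/w1.npz"));im=cv2.imread("pics/w1.png")[:,:,::-1].copy()
g=cv2.cvtColor(im,cv2.COLOR_RGB2HSV)
# bottom edge: per column, last bright low-sat pixel
pts=[]
for x in range(262,400,3):
    col=(g[85:115,x,1]<70)&(g[85:115,x,2]>60); r=np.where(col)[0]
    if len(r): pts.append(plane(c,(x,85+r.max()+.5),.013)[:2])
pts=np.array(pts);k=np.polyfit(pts[:,1],pts[:,0],1);print("front edge",k,"yaw",-np.arctan(-k[0]) if 0 else np.arctan(-k[0]),np.std(pts[:,0]-np.polyval(k,pts[:,1])))
for y in (60,75,90,98):
    r=np.where((g[y,230:430,1]<60)&(g[y,230:430,2]>90))[0]+230;print(y,r.min(),r.max(),plane(c,(r.min(),y),.02).round(4),plane(c,(r.max()+1,y),.02).round(4))
m=mask(im,*YEL)
b=cv2.findContours(m,0,2)[0]
for q in b:
    if cv2.contourArea(q)>300: print(cv2.minAreaRect(q),cv2.approxPolyDP(q,3,True)[:,0].tolist())
E
```

```text
shelf 0.3 [ 0.88  -0.011  0.3  ] [ 0.882 -0.101  0.3  ]
shelf 0.45 [ 0.794 -0.03   0.45 ] [ 0.796 -0.098  0.45 ]
shelf 0.6 [ 0.708 -0.05   0.6  ] [ 0.709 -0.096  0.6  ]
front edge [-0.06855299  0.55765076] yaw 0.06844590304828727 0.0004930833261238661
60 252 407 [ 0.6085 -0.0246  0.02  ] [ 0.6174 -0.196   0.02  ]
75 253 406 [ 0.593  -0.0255  0.02  ] [ 0.6019 -0.197   0.02  ]
90 254 406 [ 0.5772 -0.0265  0.02  ] [ 0.5861 -0.199   0.02  ]
98 255 405 [ 0.5686 -0.0275  0.02  ] [ 0.5775 -0.199   0.02  ]
((281.95391845703125, 204.36923217773438), (36.96235275268555, 34.7297248840332), 7.125016689300537) [[267, 186], [262, 219], [295, 222], [302, 191]]
((227.26828002929688, 198.5853729248047), (68.68841552734375, 35.11723327636719), 6.34019136428833) [[263, 186], [245, 185], [242, 207], [237, 199], [203, 193], [193, 196], [193, 204], [233, 212], [202, 204], [195, 197], [239, 203], [236, 213], [240, 211], [241, 217], [258, 219]]
```

>>> jog_arm --ticks '{"deltas": [[0, 0, 0, 0.05, 0.0, 0, 0], [0, 0, 0, 0.10, 0, 0, 0], [0, 0, 0, 0.10, 0, 0, 0]]}'

```text
clock: 1.78
eef_pos: [0.601, -0.1067, 0.2779]
tool_rot: [1.0, 0.023, -0.002, -0.0]
ft_force: [-0.0, 0.2, -0.5]
grip_width: 0.0001
grasp_force: 0.0
```

```bash
python3 - <<'E'
from h import *
c=bot.calibration("wrist");np.savez("pics/w2.npz",**{k:c[k] for k in("mtx","R","t")})
im=bot.camera("wrist");cv2.imwrite("pics/w2.png",im[:,:,::-1])
print(blobs(mask(im,*ORG),40),blobs(mask(im,*YEL),40))
E
```

```text
[([342, 95, 9, 34, 147], [346.0, 114.1])] [([199, 257, 67, 31, 1087], [237.8, 274.8]), ([264, 257, 36, 31, 773], [278.2, 272.0])]
```

View pics/w2.png

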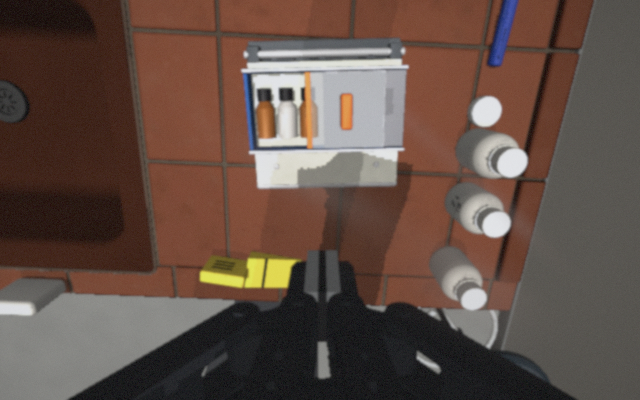

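In this view the rib is at about (347,111), the box spans (245–405, 70–150), and the front edge is at row ≈187.

```bash
python3 - <<'E'
from h import *
ct,cs=bot.calibration("top"),bot.calibration("scene")
c1=dict(np.load("pics/w1.npz"));c2=dict(np.load("pics/w2.npz"));im=cv2.imread("pics/w2.png")[:,:,::-1].copy()
m=mask(im,(3,120,110),(18,255,255),(335,360,85,140));q=max(cv2.findContours(m,0,2)[0],key=cv2.contourArea);r=cv2.minAreaRect(q);print(r)
p=r[0]
print("rib",plane(c2,p,.072),tri((ct,(317,187.7)),(c2,p)),tri((ct,(317,187.7)),(cs,(302.4,195)),(c2,p)))
g=cv2.cvtColor(im,cv2.COLOR_RGB2HSV);pts=[]
for x in range(262,394,3):
    r=np.where((g[170:200,x,1]<70)&(g[170:200,x,2]>50))[0]
    if len(r): pts.append(plane(c2,(x,170+r.max()+.5),.013)[:2])
pts=np.array(pts);k=np.polyfit(pts[:,1],pts[:,0],1);print("front",k)
for y in (160,170,180):
    r=np.where((g[y,230:430,1]<60)&(g[y,230:430,2]>70))[0]+230;print(y,plane(c2,(r.min(),y),.02).round(4),plane(c2,(r.max()+1,y),.02).round(4))
# box front rim ends, bright line
print("rim",plane(c2,(248,150),.052),plane(c2,(404,150),.052))
# wedge: line ends and tip corners (w1), at ramp heights
for n,p,z in [("tipA",(302.5,190.5),.003),("tipB",(296,222.5),.003),("lineA",(265,186),.015),("lineB",(260,219),.015)]: print(n,plane(c1,p,z).round(4))
im=cv2.imread("pics/w1.png");sc=cv2.imread("pics/scene0.png")
a=cv2.resize(im[175:230,185:310],(750,330),interpolation=2);b=cv2.resize(sc[245:308,345:415],(280,252),interpolation=2)
o=np.zeros((590,750,3),np.uint8);o[:330]=a;o[335:587,:280]=b
tp=cv2.imread("pics/top0.png");t=cv2.resize(tp[275:312,225:305],(460,213),interpolation=2);o[335:548,288:748]=t
cv2.imwrite("pics/wz.png",o)
E
```

```text
((346.0, 111.0), (34.0, 10.0), 90.0)
rib [ 0.6620437  -0.12698251  0.072     ] (array([ 0.66125388, -0.12859538,  0.05720794]), [np.float64(0.0005579887485827807), np.float64(0.0005579887485828825)]) (array([ 0.66092478, -0.12859433,  0.0598031 ]), [np.float64(0.000437099187252659), np.float64(0.0005109447296552448), np.float64(0.0008436558110499917)])
front [-0.05666864  0.5570889 ]
160 [ 0.5973 -0.0258  0.02  ] [ 0.6053 -0.1968  0.02  ]
170 [ 0.5851 -0.0268  0.02  ] [ 0.5931 -0.1982  0.02  ]
180 [ 0.5726 -0.0267  0.02  ] [ 0.5806 -0.1984  0.02  ]
rim [ 0.61482634 -0.02449522  0.052     ] [ 0.62273508 -0.19441874  0.052     ]
tipA [ 0.4567 -0.0844  0.003 ]
tipB [ 0.4118 -0.0773  0.003 ]
lineA [ 0.4637 -0.038   0.015 ]
lineB [ 0.4191 -0.0315  0.015 ]
```

View pics/wz.png

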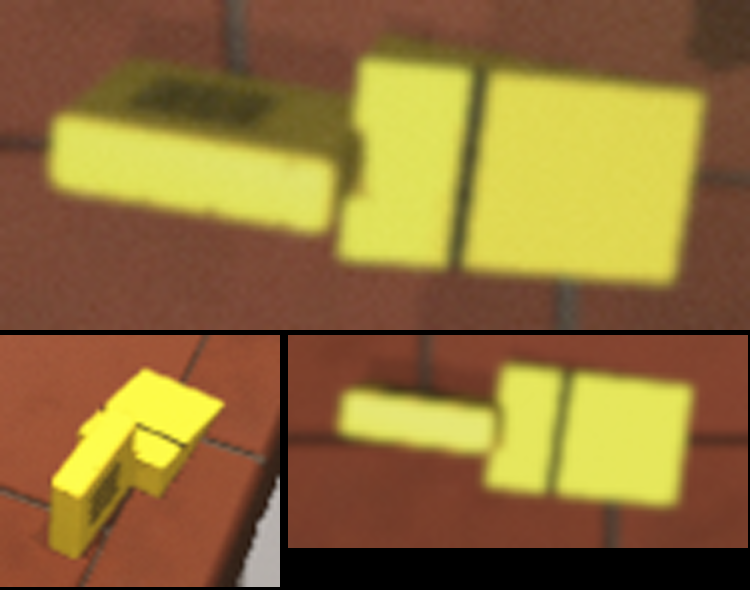

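```bash
python3 - <<'E'
from h import *
ct=bot.calibration("top");c1=dict(np.load("pics/w1.npz"))
print("handle top",tri((ct,(247.6,290)),(c1,(217,203.8))),"line",tri((ct,(322.5/1,0)),(c1,(0,0)))[1][:0],
 tri((ct,((562-288)/5.75+225,(432-335)/5.75+275)),(c1,(262.8,202.5))),"tip",tri((ct,((684-288)/5.75+225,(445-335)/5.75+275)),(c1,(299.8,206.5))))
go((.663,-.1735,.12),.05)
E
```

```text
handle top (array([0.44647223, 0.01417507, 0.04229121]), [np.float64(0.00039138799926635026), np.float64(0.00039138799926634793)]) line [] (array([ 0.43969401, -0.03536783,  0.01025043]), [np.float64(0.001073291627695697), np.float64(0.001073291627695685)]) tip (array([ 4.33547436e-01, -8.18495341e-02,  1.68039279e-04]), [np.float64(0.00037681341145660017), np.float64(0.00037681341145655566)])
t 1.82 tcp [ 0.5995 -0.1067  0.2791] row [-0.001  0.004 -0.004] [0.061  0.0697 0.1588]
```

>>> jog_arm --ticks '{"deltas": [[0, 0, 0, 0.03, 0.035, 0.03, 0], [0, 0, 0, 0.061, 0.07, 0.08, 0], [0, 0, 0, 0.061, 0.07, 0.13, 0], [0, 0, 0, 0.061, 0.07, 0.18, 0], [0, 0, 0, 0.061, 0.07, 0.20, 0], [0, 0, 0, 0.061, 0.07, 0.21, 0], [0, 0, 0, 0.061, 0.07, 0.221, 0], [0, 0, 0, 0.061, 0.07, 0.221, 0]]}'

```text
clock: 2.82
eef_pos: [0.6636, -0.173, 0.0608]
tool_rot: [1.0, 0.023, 0.0, 0.0]
ft_force: [-0.5, 0.0, -0.2]
grip_width: 0.0
grasp_force: 0.0
```

```bash
python3 - <<'E'
from h import *
go((.663,-.1735,.058),.05)
c=bot.calibration("wrist");cv2.imwrite("pics/w3.png",bot.camera("wrist")[:,:,::-1])
E
```

```text
t 2.83 tcp [ 0.6636 -0.173   0.0608] row [ 0.    -0.    -0.004] [-0.0006  0.0005  0.0028]
```

View pics/w3.png

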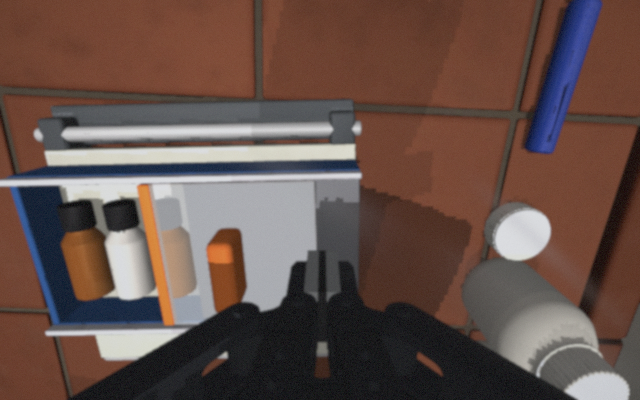

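The shut fingers stand on the −y side of the orange rib at (228,265), above the cover plate. Pushing towards +y now.

>>> jog_arm --ticks '{"deltas": [[0, 0, 0, 0, -0.02, 0.002, 0], [0, 0, 0, 0, -0.035, 0.002, 0], [0, 0, 0, 0, -0.05, 0.002, 0], [0, 0, 0, 0, -0.06, 0.002, 0], [0, 0, 0, 0, -0.07, 0.002, 0]]}'

```text
clock: 3.5
eef_pos: [0.6606, -0.102, 0.0584]
tool_rot: [1.0, 0.024, 0.0, 0.0]
ft_force: [-0.3, -0.9, 1.7]
grip_width: -0.0002
grasp_force: 0.6
```

>>> jog_arm --ticks '{"deltas": [[0, 0, 0, 0, -0.004, 0, 0], [0, 0, 0, 0, -0.007, 0, 0], [0, 0, 0, 0, -0.007, 0, 0]]}'

```text
clock: 3.88
eef_pos: [0.6603, -0.0957, 0.0582]
tool_rot: [1.0, 0.023, 0.0, -0.0]
ft_force: [0.4, 0.6, 0.3]
grip_width: 0.0001
grasp_force: 0.0
```

>>> jog_arm --ticks '{"deltas": [[0, 0, 0, 0, -0.004, 0, 0], [0, 0, 0, 0, -0.006, 0, 0], [0, 0, 0, 0, -0.006, 0, 0]]}'

```text
clock: 4.25
eef_pos: [0.6598, -0.0897, 0.0582]
tool_rot: [1.0, 0.023, -0.0, -0.0]
ft_force: [-0.5, -0.4, 0.1]
grip_width: -0.0001
grasp_force: 0.2
```

>>> jog_arm --ticks '{"deltas": [[0, 0, 0, 0, -0.003, 0, 0], [0, 0, 0, 0, -0.004, 0, 0]]}'

```text
clock: 4.5
eef_pos: [0.6597, -0.0876, 0.0583]
tool_rot: [1.0, 0.023, -0.0, 0.002]
ft_force: [-0.4, -7.1, -1.2]
grip_width: -0.0
grasp_force: 3.3
```

>>> jog_arm --ticks '{"deltas": [[0, 0, 0, 0, -0.002, 0, 0], [0, 0, 0, 0, -0.003, 0, 0]]}'

```text
clock: 4.75
eef_pos: [0.6597, -0.0874, 0.0584]
tool_rot: [1.0, 0.022, 0.0, 0.004]
ft_force: [0.2, -13.4, -1.5]
grip_width: -0.0001
grasp_force: 6.3
```

```bash
python3 - <<'E'
from h import *
bot.calibration("wrist");cv2.imwrite("pics/w4.png",np.vstack([bot.camera("wrist")[100:],bot.camera("wrist")[:0]])[:,:,::-1])
E
```

```text
(no output)
```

View pics/w4.png

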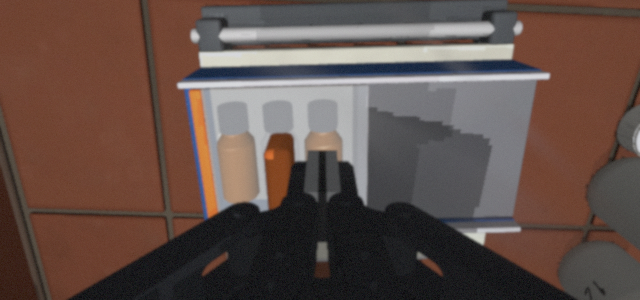

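The cover is against its stop: 13 N, and its orange edge is at the +y box end (200,150) with the vials under the clear plate. Now I'll retreat and go to the wedge.

>>> jog_arm --ticks '{"deltas": [[0, 0, 0, 0, 0.015, 0, 0], [0, 0, 0, 0, 0.015, -0.05, 0], [0, 0, 0, 0, 0.015, -0.10, 0.085], [0, 0, 0, 0, 0.015, -0.10, 0.085]]}'

```text
clock: 5.35
eef_pos: [0.6639, -0.098, 0.1646]
tool_rot: [1.0, 0.024, 0.006, 0.0]
ft_force: [0.8, -0.2, -0.3]
grip_width: 0.0355
grasp_force: 0.0
```

```bash
python3 - <<'E'
from h import *
go((.448,.0146,.11),1.416)
E
```

```text
t 5.35 tcp [ 0.6639 -0.098   0.1646] row [ 0.008 -0.009 -1.369] [-0.2109 -0.1227  0.0521]
```

>>> jog_arm --ticks '{"deltas": [[0, 0, -0.17, -0.05, -0.03, 0, 0.085], [0, 0, -0.34, -0.10, -0.06, 0, 0.085], [0, 0, -0.51, -0.15, -0.09, 0, 0.085], [0, 0, -0.68, -0.20, -0.12, 0, 0.085], [0, 0, -0.85, -0.211, -0.123, 0, 0.085], [0, 0, -1.02, -0.211, -0.123, 0, 0.085], [0, 0, -1.19, -0.211, -0.123, 0, 0.085], [0, 0, -1.369, -0.211, -0.123, 0.02, 0.085], [0, 0, -1.369, -0.211, -0.123, 0.05, 0.085], [0, 0, -1.369, -0.211, -0.123, 0.05, 0.085]]}'

```text
clock: 6.6
eef_pos: [0.4412, 0.0154, 0.1061]
tool_rot: [0.76, 0.65, -0.002, -0.002]
ft_force: [-0.4, 0.2, 0.6]
grip_width: 0.0847
grasp_force: 0.0
```

```bash
python3 - <<'E'
from h import *
go((.448,.0146,.012),1.416)
c=bot.calibration("wrist");im=bot.camera("wrist");cv2.imwrite("pics/w5.png",im[:,:,::-1])
np.savez("pics/w5.npz",**{k:c[k] for k in("mtx","R","t")})
E
```

```text
t 6.6 tcp [0.4412 0.0154 0.1061] row [-0.006  0.     0.   ] [0.0003 0.0074 0.0941]
```

View pics/w5.png

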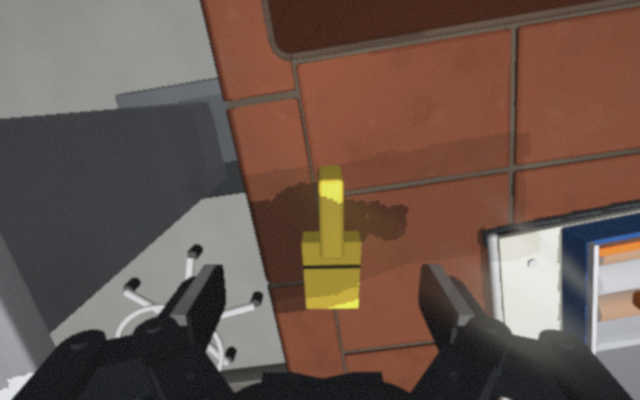

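The wedge lies straight along the tool's x axis, with its handle at image x≈331 between the open fingers (midpoint ≈321). That matches the computed 7 mm correction. Descending to grasp.

>>> jog_arm --ticks '{"deltas": [[0, 0, 0, 0, 0.0074, 0.03, 0.085], [0, 0, 0, 0, 0.0074, 0.06, 0.085], [0, 0, 0, 0, 0.0074, 0.085, 0.085], [0, 0, 0, 0, 0.0074, 0.094, 0.085], [0, 0, 0, 0, 0.0074, 0.094, 0.085]]}'

```text
clock: 7.28
eef_pos: [0.4515, 0.0141, 0.0147]
tool_rot: [0.76, 0.65, 0.0, -0.0]
ft_force: [-0.4, -0.7, -0.2]
grip_width: 0.0855
grasp_force: 0.0
```

>>> jog_arm --ticks '{"deltas": [[0, 0, 0, 0, 0, 0, 0], [0, 0, 0, 0, 0, 0, 0], [0, 0, 0, 0, 0, 0, 0], [0, 0, 0, 0, 0, 0, 0], [0, 0, 0, 0, 0, 0, 0], [0, 0, 0, 0, 0, 0, 0]]}'

```text
clock: 8.02
eef_pos: [0.4511, 0.0141, 0.0147]
tool_rot: [0.76, 0.65, 0.0, 0.0]
ft_force: [-0.7, 0.5, 5.9]
grip_width: 0.0152
grasp_force: 59.8
```

```bash
python3 - <<'E'
from h import *
go((.447,-.119,.0147),.05+np.pi)
E
```

```text
t 8.03 tcp [0.4511 0.0141 0.0147] row [ 0.     0.    -1.776] [-0.1321  0.0164  0.    ]
```

>>> jog_arm --ticks '{"deltas": [[0, 0, 0, 0, 0, -0.02, 0], [0, 0, -0.18, 0, 0, -0.03, 0], [0, 0, -0.36, 0, 0, -0.03, 0], [0, 0, -0.54, 0, 0, -0.03, 0], [0, 0, -0.72, 0, 0, -0.03, 0], [0, 0, -0.90, 0, 0, -0.03, 0], [0, 0, -1.08, -0.02, 0, -0.03, 0], [0, 0, -1.26, -0.04, 0, -0.03, 0], [0, 0, -1.44, -0.06, 0, -0.03, 0], [0, 0, -1.62, -0.08, 0.005, -0.03, 0]]}'

```text
clock: 9.28
eef_pos: [0.4428, -0.0663, 0.0438]
tool_rot: [0.05, 0.999, 0.0, -0.001]
ft_force: [0.5, -0.0, -1.3]
grip_width: 0.0152
grasp_force: 58.9
```

```bash
python3 - <<'E'
from h import *
go((.447,-.119,.0447),.05+np.pi)
E
```

```text
t 9.28 tcp [ 0.4428 -0.0663  0.0438] row [ 0.    -0.001 -0.15 ] [-0.0094 -0.052  -0.0009]
```

>>> jog_arm --ticks '{"deltas": [[0, 0, -0.075, -0.004, -0.02, 0, 0], [0, 0, -0.15, -0.008, -0.04, 0, 0], [0, 0, -0.15, -0.0094, -0.052, 0, 0], [0, 0, -0.15, -0.0094, -0.052, 0, 0], [0, 0, -0.15, -0.0094, -0.052, 0, 0]]}'

```text
clock: 9.9
eef_pos: [0.4472, -0.118, 0.0441]
tool_rot: [-0.022, 1.0, 0.0, -0.0]
ft_force: [-0.6, 0.0, -2.5]
grip_width: 0.0151
grasp_force: 58.8
```

```bash
python3 - <<'E'
from h import *
go((.447,-.119,.0447),.05+np.pi)
c=bot.calibration("wrist");np.savez("pics/w6.npz",**{k:c[k] for k in("mtx","R","t")})
im=bot.camera("wrist");t=bot.camera("top");cv2.imwrite("pics/t6.png",t[:,:,::-1]);cv2.imwrite("pics/w6.png",im[:,:,::-1])
R=np.array(c["R"]);print(-R.T@np.array(c["t"]).ravel())
o=np.vstack([im[:400],cv2.resize(t[150:312,220:400],(213,192))if 0 else im[:0]])
cv2.imwrite("pics/v6.png",o[:,:,::-1])
E
```

```text
t 9.9 tcp [ 0.4472 -0.118   0.0441] row [ 0.001 -0.001 -0.006] [ 0.0003 -0.001  -0.0006]
[ 0.36871907 -0.12062128  0.18580701]
```

View pics/w6.png

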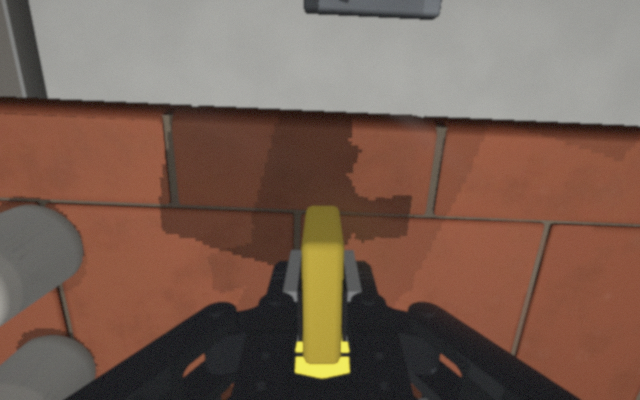

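The wedge's handle sits squarely between the pads at (322,285), and the view looks back towards the robot, so the bar is out of sight. The picture quota is used up, so I'll set the wedge down and measure it numerically in the top camera.

>>> jog_arm --ticks '{"deltas": [[0, 0, 0, 0, 0, 0.015, 0], [0, 0, 0, 0, 0, 0.025, 0], [0, 0, 0, 0, 0, 0.028, 0], [0, 0, 0, 0, 0, 0.0295, 0], [0, 0, 0, 0, 0, 0.0295, 0]]}'

```text
clock: 10.62
eef_pos: [0.4478, -0.1185, 0.0151]
tool_rot: [-0.022, 1.0, -0.0, 0.0]
ft_force: [-0.0, -0.2, -1.2]
grip_width: 0.0149
grasp_force: 59.0
```

```bash
python3 - <<'E'
from h import *
ct,cs=bot.calibration("top"),bot.calibration("scene")
t=bot.camera("top");s=bot.camera("scene");cv2.imwrite("pics/t7.png",t[:,:,::-1]);cv2.imwrite("pics/s7.png",s[:,:,::-1])
for im,c,n in((t,ct,"top"),(s,cs,"scene")):
    m=mask(im,*YEL,(260,420,200,312))
    for q in cv2.findContours(m,0,2)[0]:
        if cv2.contourArea(q)>15: print(n,cv2.contourArea(q),[(p.tolist(),plane(c,p+np.array([.5,.5]),.008)[:2].round(4).tolist()) for p in cv2.approxPolyDP(q,2,True)[:,0]])
g=cv2.cvtColor(t,cv2.COLOR_RGB2HSV)
for x in(275,285,335,342): 
    print(x,g[222:242,x,1].tolist(),g[222:242,x,2].tolist())
go((.447,-.119,.0147),.05+np.pi)
E
```

```text
top 608.5 [([318, 242], [0.5464, -0.1354]), ([299, 244], [0.5417, -0.0934]), ([300, 272], [0.4808, -0.0962]), ([320, 275], [0.4745, -0.1401]), ([320, 265], [0.4961, -0.14]), ([308, 264], [0.4982, -0.1136]), ([320, 262], [0.5027, -0.14])]
scene 700.5 [([344, 237], [0.5406, -0.0915]), ([373, 247], [0.4736, -0.0885]), ([380, 243], [0.4645, -0.1059]), ([400, 249], [0.4212, -0.106]), ([404, 231], [0.4301, -0.1632]), ([397, 229], [0.4459, -0.1632]), ([397, 244], [0.4314, -0.1177]), ([392, 246], [0.4389, -0.1077]), ([382, 241], [0.4628, -0.1134]), ([383, 234], [0.4682, -0.1351]), ([378, 227], [0.4858, -0.1524]), ([370, 229], [0.4994, -0.1388]), ([351, 226], [0.5411, -0.1309])]
275 [5, 5, 5, 5, 5, 5, 5, 5, 5, 4, 8, 5, 3, 7, 54, 136, 158, 161, 162, 162] [233, 233, 233, 233, 233, 233, 233, 233, 233, 231, 226, 207, 198, 171, 132, 122, 129, 130, 131, 132]
285 [5, 4, 4, 5, 4, 5, 5, 4, 4, 8, 6, 5, 4, 36, 123, 157, 161, 163, 162, 164] [233, 232, 232, 233, 232, 233, 233, 232, 231, 222, 202, 202, 181, 136, 122, 128, 130, 130, 132, 131]
335 [5, 5, 5, 5, 4, 4, 6, 5, 5, 4, 20, 110, 159, 166, 164, 164, 163, 164, 163, 163] [232, 233, 233, 233, 232, 231, 223, 205, 203, 175, 116, 86, 96, 103, 106, 107, 108, 107, 108, 108]
342 [5, 4, 5, 4, 4, 5, 7, 5, 4, 8, 48, 134, 161, 165, 166, 164, 166, 165, 163, 162] [233, 232, 233, 232, 232, 232, 226, 210, 198, 170, 127, 114, 122, 124, 123, 123, 123, 124, 125, 124]
t 10.72 tcp [ 0.4479 -0.1186  0.0151] row [-0.     0.001 -0.006] [ 0.0009 -0.0004  0.0004]
```

```bash
python3 - <<'E'
from h import *
ct=bot.calibration("top");t=cv2.imread("pics/t7.png")[:,:,::-1]
S=cv2.cvtColor(t,cv2.COLOR_RGB2HSV)[:,:,1].astype(float)
P=[]
for x in list(range(272,295))+list(range(326,345)):
    s=S[226:242,x];i=np.argmax(s>80);P.append(plane(ct,(x+.5*0,226+i-1+(80-s[i-1])/(s[i]-s[i-1])),.012)[:2])
P=np.array(P);k=np.polyfit(P[:,1],P[:,0],1);print("bar front",k,np.std(P[:,0]-np.polyval(k,P[:,1])))
L=[];Rr=[]
for y in range(214,228):
    s=S[y,255:360];w=np.where(s<60)[0];a,b=w.min(),w.max()
    L.append(plane(ct,(255+a-1+(s[a-1]-60)/(s[a-1]-s[a]),y),.02)[:2]);Rr.append(plane(ct,(255+b+(60-s[b])/(s[b+1]-s[b]),y),.02)[:2])
L,Rr=np.array(L),np.array(Rr);print("deck sides",L.mean(0),Rr.mean(0),np.polyfit(L[:,0],L[:,1],1)[0],np.polyfit(Rr[:,0],Rr[:,1],1)[0])
# wedge front edge
F=[]
H=cv2.cvtColor(t,cv2.COLOR_RGB2HSV)[:,:,2].astype(float)
for x in range(302,317):
    s=t[236:252,x,1].astype(float);i=np.argmax(s>120);F.append(plane(ct,(x,236+i-1+(120-s[i-1])/(s[i]-s[i-1])),.003)[:2])
F=np.array(F);print("tip",np.polyfit(F[:,1],F[:,0],1),F.mean(0))
E
```

```text
bar front [-0.06599518  0.55690562] 0.00029260620692327875
deck sides [ 0.59327645 -0.02457639] [ 0.59483653 -0.19768725] 0.028215266144584625 0.08954897636286939
tip [-0.02911981  0.54351127] [ 0.54684477 -0.11447558]
```

>>> jog_arm --ticks '{"deltas": [[0, 0, -0.014, 0, 0, 0.0005, 0], [0, 0, -0.014, 0, 0, 0.0005, 0]]}'

```text
clock: 10.98
eef_pos: [0.448, -0.1187, 0.0148]
tool_rot: [-0.029, 1.0, -0.0, 0.0]
ft_force: [0.1, -0.5, 1.5]
grip_width: 0.0153
grasp_force: 59.2
```

>>> jog_arm --ticks '{"deltas": [[0, 0, 0, -0.015, 0, 0, 0], [0, 0, 0, -0.028, 0, 0, 0], [0, 0, 0, -0.036, 0, 0, 0], [0, 0, 0, -0.042, 0, 0, 0], [0, 0, 0, -0.042, 0, 0, 0]]}'

```text
clock: 11.6
eef_pos: [0.4891, -0.1161, 0.0147]
tool_rot: [-0.029, 1.0, -0.0, -0.001]
ft_force: [-5.2, -0.7, 8.4]
grip_width: 0.015
grasp_force: 60.3
```

>>> jog_arm --ticks '{"deltas": [[0, 0, 0, -0.004, 0, 0, 0], [0, 0, 0, -0.004, 0, 0, 0]]}'

```text
clock: 11.85
eef_pos: [0.4924, -0.1159, 0.0147]
tool_rot: [-0.029, 1.0, -0.0, -0.001]
ft_force: [-5.7, 0.1, 8.6]
grip_width: 0.0151
grasp_force: 60.2
```

>>> jog_arm --ticks '{"deltas": [[0, 0, 0, -0.004, 0, 0, 0], [0, 0, 0, -0.004, 0, 0, 0]]}'

```text
clock: 12.1
eef_pos: [0.4966, -0.1157, 0.0147]
tool_rot: [-0.029, 1.0, -0.0, -0.001]
ft_force: [-5.7, -0.9, 8.8]
grip_width: 0.0151
grasp_force: 60.2
```

>>> jog_arm --ticks '{"deltas": [[0, 0, 0, -0.003, 0, -0.0007, 0], [0, 0, 0, -0.003, 0, -0.0007, 0]]}'

```text
clock: 12.35
eef_pos: [0.4992, -0.1154, 0.0148]
tool_rot: [-0.029, 1.0, -0.0, -0.002]
ft_force: [-5.4, -0.3, 5.2]
grip_width: 0.0151
grasp_force: 59.8
```

>>> jog_arm --ticks '{"deltas": [[0, 0, 0, -0.003, 0, 0, 0], [0, 0, 0, -0.003, 0, 0, 0]]}'

```text
clock: 12.6
eef_pos: [0.4992, -0.1154, 0.0147]
tool_rot: [-0.029, 1.0, -0.0, -0.004]
ft_force: [-13.1, -0.9, 12.9]
grip_width: 0.0151
grasp_force: 60.9
```

>>> jog_arm --ticks '{"deltas": [[0, 0, 0, -0.003, 0, 0, 0], [0, 0, 0, -0.003, 0, 0, 0]]}'

```text
clock: 12.85
eef_pos: [0.501, -0.1153, 0.0147]
tool_rot: [-0.029, 1.0, -0.0, -0.005]
ft_force: [-16.5, -1.3, 14.6]
grip_width: 0.0152
grasp_force: 61.1
```

```bash
python3 - <<'E'
from h import *
t=bot.camera("top");s=bot.camera("scene");cv2.imwrite("pics/t8.png",t[:,:,::-1]);cv2.imwrite("pics/s8.png",s[:,:,::-1])
s0=cv2.imread("pics/s7.png",0).astype(np.float32)
s1=cv2.cvtColor(s,cv2.COLOR_RGB2GRAY).astype(np.float32)
cs=bot.calibration("scene")
import numpy as np
for P in [(.572,-.03,.018),(.577,-.19,.018),(.60,-.05,.02),(.6,-.17,.02),(.615,-.11,.052),(.66,-.11,.05)]:
    u,v=proj(cs,P)[0].astype(int);w=10
    a,b=s0[v-w:v+w,u-w:u+w],s1[v-w:v+w,u-w:u+w]
    d=cv2.phaseCorrelate(a,b,cv2.createHanningWindow((2*w,2*w),cv2.CV_32F))
    print(P,(u,v),np.round(d[0],2),"5mm:",(proj(cs,np.array(P)+[0,0,.005])[0]-proj(cs,P)[0]).round(2))
E
```

```text
(0.572, -0.03, 0.018) (np.int64(318), np.int64(248)) [-0.08 -0.24] 5mm: [-0.09 -1.78]
(0.577, -0.19, 0.018) (np.int64(347), np.int64(204)) [-0.33 -0.47] 5mm: [ 0.02 -1.7 ]
(0.6, -0.05, 0.02) (np.int64(310), np.int64(237)) [-0.08 -0.01] 5mm: [-0.11 -1.77]
(0.6, -0.17, 0.02) (np.int64(334), np.int64(205)) [-0.03 -0.13] 5mm: [-0.02 -1.71]
(0.615, -0.11, 0.052) (np.int64(316), np.int64(207)) [-0.13 -0.25] 5mm: [-0.09 -1.82]
(0.66, -0.11, 0.05) (np.int64(298), np.int64(203)) [-0.23  0.14] 5mm: [-0.15 -1.8 ]
```

>>> jog_arm --ticks '{"deltas": [[0, 0, 0, -0.003, 0, -0.001, 0], [0, 0, 0, -0.004, 0, -0.001, 0]]}'

```text
clock: 13.2
eef_pos: [0.5071, -0.1147, 0.0147]
tool_rot: [-0.029, 1.0, 0.0, -0.004]
ft_force: [-9.4, -1.0, 3.5]
grip_width: 0.0153
grasp_force: 59.5
```

>>> jog_arm --ticks '{"deltas": [[0, 0, 0, -0.004, 0, 0, 0], [0, 0, 0, -0.004, 0, 0, 0]]}'

```text
clock: 13.45
eef_pos: [0.511, -0.1144, 0.0148]
tool_rot: [-0.029, 1.0, 0.0, -0.004]
ft_force: [-7.4, -1.1, 4.6]
grip_width: 0.015
grasp_force: 59.4
```

```bash
python3 - <<'E'
from h import *
o=bot.get_obs();print(Ro.from_quat(o["tool_rot"]).as_matrix()[:,2].round(4),np.round(o["ft_torque"],2))
go((.5186,-.1143,.0147),.058+np.pi)
E
```

```text
[-7.4e-03  3.0e-04 -1.0e+00] [-0.11  1.49  0.05]
t 13.45 tcp [ 0.511  -0.1144  0.0148] row [ 0.001 -0.007 -0.   ] [-0.0076 -0.0003 -0.    ]
```

>>> jog_arm --ticks '{"deltas": [[0, -0.003, 0, -0.003, 0, 0, 0], [0, -0.006, 0, -0.005, 0, 0, 0], [0, -0.006, 0, -0.0076, 0, 0, 0], [0, -0.006, 0, -0.0076, 0, 0, 0]]}'

```text
clock: 13.95
eef_pos: [0.5177, -0.1139, 0.0147]
tool_rot: [-0.029, 1.0, 0.0, -0.002]
ft_force: [-9.5, -0.8, 5.7]
grip_width: 0.015
grasp_force: 59.7
```

```bash
python3 - <<'E'
from h import *
o=bot.get_obs();print(Ro.from_quat(o["tool_rot"]).as_matrix()[:,2].round(4))
t=bot.camera("top");s=bot.camera("scene");cv2.imwrite("pics/t9.png",t[:,:,::-1]);cv2.imwrite("pics/s9.png",s[:,:,::-1])
s0=cv2.imread("pics/s7.png",0).astype(np.float32);s1=cv2.cvtColor(s,cv2.COLOR_RGB2GRAY).astype(np.float32)
cs=bot.calibration("scene");ct=bot.calibration("top")
for P in [(.572,-.03,.018),(.60,-.03,.02),(.6,-.05,.02),(.615,-.05,.052),(.615,-.15,.052),(.66,-.05,.05),(.5,.1,0),(.75,.05,0)]:
    u,v=proj(cs,P)[0].astype(int);w=10
    d=cv2.phaseCorrelate(s0[v-w:v+w,u-w:u+w],s1[v-w:v+w,u-w:u+w],cv2.createHanningWindow((20,20),cv2.CV_32F))
    print(P,np.round(d[0],2),round(d[1],2),"5mm:",(proj(cs,np.array(P)+[0,0,.005])[0]-proj(cs,P)[0]).round(2))
# edges: bar front rows away from arm in both top images
a=cv2.imread("pics/t7.png");
for n,im in(("before",a[:,:,::-1]),("now",t)):
    S=cv2.cvtColor(np.ascontiguousarray(im),cv2.COLOR_RGB2HSV)[:,:,1].astype(float);r=[]
    for x in range(272,292):
        q=S[226:242,x];i=np.argmax(q>80);r.append(226+i-1+(80-q[i-1])/(q[i]-q[i-1]))
    print(n,np.mean(r))
m=mask(t,*YEL,(260,360,200,312))
for q in cv2.findContours(m,0,2)[0]:
    if cv2.contourArea(q)>8: print(cv2.contourArea(q),[(p.tolist(),plane(ct,p+.5,.015)[:2].round(4).tolist()) for p in cv2.approxPolyDP(q,1.5,True)[:,0]])
E
```

```text
[-3.1e-03  6.0e-04 -1.0e+00]
(0.572, -0.03, 0.018) [-0.02 -1.01] 1.06 5mm: [-0.09 -1.78]
(0.6, -0.03, 0.02) [-0.19 -0.68] 0.92 5mm: [-0.13 -1.78]
(0.6, -0.05, 0.02) [-0.27 -0.05] 0.98 5mm: [-0.11 -1.77]
(0.615, -0.05, 0.052) [-0.64 -0.45] 0.83 5mm: [-0.14 -1.85]
(0.615, -0.15, 0.052) [-0.11 -0.43] 0.93 5mm: [-0.06 -1.79]
(0.66, -0.05, 0.05) [-0.03 -0.31] 1.11 5mm: [-0.21 -1.83]
(0.5, 0.1, 0) [ 0.28 -0.01] 0.94 5mm: [-0.09 -1.78]
(0.75, 0.05, 0) [ 0.25 -0.07] 0.93 5mm: [-0.43 -1.72]
before 235.77264914506586
now inf<stdin>:15: RuntimeWarning: divide by zero encountered in scalar divide
```

```bash
python3 - <<'E'
from h import *
cs=bot.calibration("scene")
S={n:cv2.imread(f"pics/{n}.png",0).astype(float) for n in("s7","s8","s9")}
for y in(-.03,-.04,-.05,-.06,-.165,-.18,-.19):
    x=.565-.06*y-.0; p=proj(cs,(.557-.06*y+.005,y,.018))[0]; u=int(round(p[0]));v=int(round(p[1]))
    r=[]
    for n in S:
        q=S[n][v-9:v+10,u-1:u+2].mean(1); g=-np.diff(q); g[g<6]=0; i=np.argmax(g); sl=slice(max(i-2,0),i+3)
        r.append(round(v-9+.5+(g[sl]*np.arange(19)[sl][:len(g[sl])]).sum()/g[sl].sum(),2))
    print(y,(u,v),r)
y=-.04;u,v=proj(cs,(.5644,y,.018))[0].round().astype(int)
for n in S: print(n,S[n][v-8:v+9,u].astype(int))
E
```

```text
-0.03 (322, 249) [np.float64(251.6), np.float64(251.5), np.float64(249.91)]
-0.04 (324, 246) [np.float64(250.73), np.float64(250.7), np.float64(248.82)]
-0.05 (326, 243) [np.float64(246.56), np.float64(245.78), np.float64(244.52)]
-0.06 (327, 240) [np.float64(243.93), np.float64(244.48), np.float64(242.66)]
-0.165 (345, 211) [np.float64(213.04), np.float64(213.53), np.float64(210.14)]
-0.18 (347, 207) [np.float64(209.74), np.float64(209.58), np.float64(214.16)]
-0.19 (349, 204) [np.float64(206.85), np.float64(207.22), np.float64(211.03)]
s7 [252 252 252 251 243 229 228 238 245 241 231 200 150 103  65  59  64]
s8 [252 252 252 251 240 232 234 238 245 240 228 194 144  99  61  57  61]
s9 [252 253 249 231 230 238 246 243 234 209 157 113  69  63  60  57  64]
```

The deck's front edge rose about 1.85 px in the scene camera, which is roughly 5.2 mm. The distance travelled since first contact gives the same answer. I'm handing in.

>>> jog_arm --ticks '{"deltas": [[0, 0, 0, 0, 0, 0, 0], [0, 0, 0, 0, 0, 0, 0]]}'

```text
clock: 14.3
eef_pos: [0.5177, -0.1139, 0.0147]
tool_rot: [-0.029, 1.0, 0.0, -0.001]
ft_force: [-9.1, -0.8, 5.7]
grip_width: 0.0154
grasp_force: 59.7
```

```bash
python3 -c "
from workcell import bot
print(bot.job_done())"
```

```text
the job is handed in; nothing more can be done
None
```

I handed the job in at 14.3 s of robot time: the cover is pushed shut against its stop, and the wedge, still gripped, holds the front of the deck up about 5 mm by my camera measurement; hand-in printed no verdict.

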